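# Drop a spent lint filter into the collection box

## Task

Take the sliding lid off the wooden collection box (its handle end has to be raised over the stop lip before it will slide out, away from the riser shelf) and lay it flat on the table. Then push the lint filter along the riser shelf and off the edge beside the box so that it drops into the open box; push it, do not pick it up. Leave the bottle, the cup and the coin tray where they are.

Things in the scene. Friction and masses are not known exactly. Their poses are not given: they have to be found in the camera images.
- riser: Fixed white laminate riser shelf standing on the table: a slab 340 mm (its x) by 200 mm (its y), top surface 100 mm above the table, no rims. Origin: centre of its footprint, at table level. Its -y edge (y = -100 mm) is the drop edge, along which the box stands.
- box: Fixed open plywood box, 190 x 190 mm, beside the riser; origin: centre of its underside on the table; axes parallel to the riser's. Its centre is 200 mm in -y of the riser's (5 mm gap), at a varying x along the edge. Inside 170 mm (x) by 178 mm (y), floor at z = 8 mm. The lid rests on its 10 mm side walls (tops at z = 70) between guides 182 mm apart, tops at z = 78 mm.
- box_caps (a point): Middle of the mouth of the grooves: box x = 0, y = +30 mm, z = 82 mm. From y = +30 to +95 mm caps (z = 82 to 87) overhang the lid's side edges, reaching in to x = +-83 mm. Grooves are 12 mm high, so the level lid rises only 4 mm; once slid 60 mm in -y it is free and can be lifted. The rear wall (+y, riser side) reaches z = 87 mm, inner face at y = +89 mm.
- box_lip (a point): Middle of the top of the stop lip on the box's front (-y) wall: box x = 0, y = -93 mm, z = 76 mm. The lip is 4 mm thick, inner face at y = -91 mm, and stands 6 mm above the lid's underside. It blocks the lid until its handle end is raised over 6 mm (at most about 12 mm while the rear end is fully in the grooves) by tilting the lid about its rear edge.
- lid: Loose light-wood sliding lid, 178 mm (its x) by 176 mm (its y) by 8 mm thick, about 0.22 kg; origin: centre of its underside. It starts closed in the box's grooves, underside at z = 70 mm, axes parallel to the box's. An upright bar handle on top, centred at y = -66 mm: 70 mm long (x), 14 mm thick (y), from 8 to 40 mm above the underside.
- lid_handle (a point): Grip point in the middle of the lid's bar handle: 66 mm in -y of the lid's centre and 29 mm above its underside; axes as the lid's.
- filter: Loose lint filter cassette lying on the riser: flat grey plastic slab with a dark mesh on top, 100 mm (its x) by 90 mm (its y) by 24 mm thick, about 0.16 kg; origin: centre of its underside. Too wide to grip. It may start beside the box's middle, along the edge, and slightly turned.
- filter_center (a point): Middle of the filter, 12 mm above the centre of its underside.
- detergent: Bystander: white detergent bottle, 76 mm in diameter, 200 mm high; origin: centre of its underside.
- cup: Bystander: white measuring cup, 76 mm across its rim, 85 mm high; origin: centre of its underside.
- cointray: Bystander: low black coin tray, 130 x 70 x 22 mm; origin: centre of its underside.
Not all that is in view belongs to the job. Leave any green or white look-alike of the filter alone.

How it is judged:
On the way, in this order (a step that is already met when the one before it is completed fails the run):
1. the lid is off the box and lies flat on the table (height (world z) of lid below 0.015 m and angle between lid's own z axis and vertical below 0.1 rad), for 0.2 s.
2. the filter has dropped into the box (x of filter_center in the frame of box between -0.085 and 0.085 m and y of filter_center in the frame of box between -0.089 and 0.089 m and z of filter_center in the frame of box below 0.068 m), for 0.2 s.
At the end, for the whole second after the job is handed in: The lid lies flat on the table, handle up (underside within 15 mm of the table top, tilted less than 0.1 rad), and the filter's middle is inside the box's walls and below 68 mm above the table; both at rest and released (all of step 1 and all of step 2 and height (world z) of lid above -0.01 m and linear speed of each of lid, filter below 0.03 m/s); the robot touches nothing.
It fails at once if the filter is picked up (its middle more than 50 mm above where it lay on the shelf) (height (world z) of filter_center above 0.162 m).
It fails at once if the detergent bottle is moved more than 30 mm or tipped (distance of detergent from where it was at the start of the episode above 0.03 m or angle between detergent's own z axis and vertical above 0.4 rad).
It fails at once if the cup is moved more than 30 mm or tipped (distance of cup from where it was at the start of the episode above 0.03 m or angle between cup's own z axis and vertical above 0.4 rad).
It fails at once if the coin tray is moved more than 30 mm (distance of cointray from where it was at the start of the episode above 0.03 m).
It also fails if it takes over 64 s, if anything falls off the work surface, if the arm or the gripper's body presses on something with over 40 N, if the wrist force passes 120 N, or if a joint passes its speed limit or range.

## Robot

A 6-joint arm with a two-finger parallel gripper is mounted at the origin on the work surface. World frame = base frame: x ahead of the robot, y to its left, z up, the work surface at z = 0. Lengths are in m, angles in rad, forces in N, time in s.
With the tool pointing down it reaches from about 0.35 to 0.95 m from the base axis. Payload 17.4 kg.
Tool frame: the origin (TCP) lies on the centre line of the jaws, within the pads' length; the fingertips stand 17 mm ahead of it and the grasp point (between the pads) lies 2 mm behind it; z points along the fingers, y is the line along which they close (so a half turn about z gives the same grasp; the last joint's range is limited). The gripper opens to 93 mm and grips with 3 to 60 N. Pads are 15 mm wide; open, the fingers measure 128 mm over their backs; the gripper's body (75 mm by 188 mm) begins 65 mm behind the grasp point.
Start: joints at [-1.156, 0.116, 1.442, -0, 1.584, -0.038], TCP at [0.295, -0.607, 0.236] pointing down, gripper open.
Joint ranges: [-2.83, 2.83], [-0.83, 2.19], [0.07, 2.5], [-1.14, 4.28], [0.01, 3], [-2.97, 2.97]. Speed limits (rad/s): [1.89, 1.89, 2.22, 3.14, 3.14, 3.14].

## Interface

Orientations are given as a rotation vector (axis times angle).
In Python, from plant import manip gives the robot as it stands. The module is installed in compiled form; this text tells all that it offers. Calls block until the motion is done:
- manip.reach(position, orientation): joint-space move of the TCP to a pose.
- manip.movel(position, rotation=None, vel=0.15): straight line of the TCP; rotation=None keeps the orientation; vel is the mean speed in m/s.
- manip.move_j(angles): joint-space move.
- manip.move_gripper(opening, f_grip=None): finger opening in m; f_grip is the grip in N (None keeps the last); returns when the fingers have stopped.
- manip.pause(seconds).
- manip.ik(position, orientation): joint angles nearest the present ones, or None.
- manip.grab_frame(name): name is "scene" or "top" or "wrist"; returns a dict with "image" (420x560x3 uint8, red, green, blue), "fx", "fy", "cx", "cy" (pixels), "rvec" (rotation vector, rad) and "tvec" (3), from world to camera coordinates, as OpenCV has them; the wrist camera has in their place "tool_from_camera" (4x4, takes a point from camera to tool coordinates, whose origin is the TCP and whose axes are the flange's). Camera axes: x right, y down, z forward; pixel columns grow to the right and rows downward; lengths in m; the calibration is good to about 2 mm. A picture is of the moment at which its call begins: read the wrist's pose just before it. There is no depth.
A pose or a line that the arm cannot do raises manip.Unreachable and nothing moves.
- manip.finish_job(): hands the job in; it is judged then, once.
Readings, each from a call of its own:
- manip.get_clock(): time.
- manip.get_joint_positions(): joint angles.
- manip.get_joint_velocities(): joint speeds.
- manip.get_effort(): joint torques, N m.
- manip.get_tool_pos(): TCP position.
- manip.get_ee_rot(): TCP orientation.
- manip.get_force(): force on the tool from outside, world axes, zero at the start.
- manip.get_torque(): the same for the moment, N m.
- manip.get_opening(): finger opening in m.
- manip.get_grip_force(): force on a finger pad.
Only numpy, scipy, OpenCV 4.12 (cv2) and the standard library are available. Lean on these libraries where they do the work, as an engineer would, in place of code of your own. Each camera call takes 0.05 s, during which the arm holds its last target. There are 200 camera calls.

## Working session

There is one attempt and no reset: what is moved stays moved. The work goes in short steps, each a Python script; the robot and the scene stay as the last script left them, time stands still between calls to the robot, and variables do not carry over. Pictures are saved under pics/ and viewed, at most 10 in all, crops included, and the job is handed in when it is done.

```bash
mkdir -p pics
python3 - <<'E'
from plant import manip
import cv2,numpy as np
a=manip.grab_frame("scene");b=manip.grab_frame("top")
for n,f in (("scene",a),("top",b)):
    cv2.imwrite(f"pics/{n}0.png",f["image"][:,:,::-1]); 
    R=cv2.Rodrigues(np.array(f["rvec"]))[0]; print(n,f["fx"],f["fy"],f["cx"],f["cy"],(-R.T@np.array(f["tvec"]).ravel()).round(3)); print(R.round(2))
print(manip.get_clock())
E
```

```text
scene 445.83108968218465 445.83108968218465 280.3804594465655 213.82821755532095 [1.321 0.273 0.72 ]
[[-0.15  0.99 -0.  ]
 [ 0.62  0.09 -0.78]
 [-0.77 -0.12 -0.63]]
top 404.01144213455075 404.01144213455075 280.80803794016066 216.27636244698277 [0.486 0.182 1.108]
[[-0.02 -1.    0.01]
 [-1.    0.02 -0.09]
 [ 0.09 -0.02 -1.  ]]
0.1
```

View pics/scene0.png

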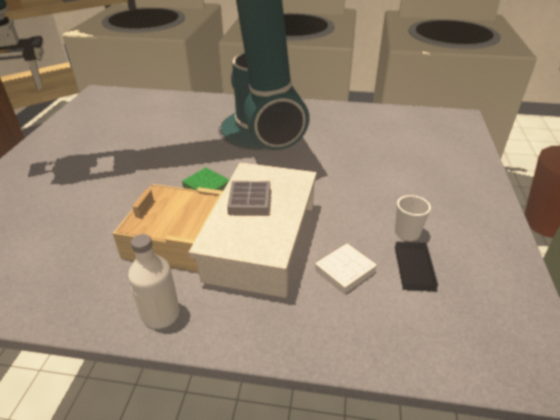

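View pics/top0.png

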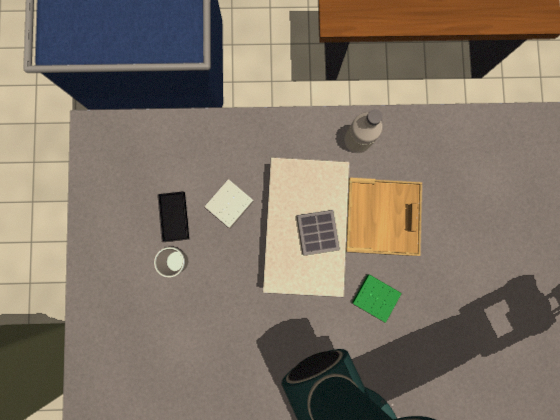

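The top view shows three filter look-alikes: the grey one with a dark mesh on the riser (318,232), a green one on the table (377,298) and a white one on the table (229,204). The grey one fits because it has the mesh and lies on the riser. The box is at (385,217) with its handle at (409,217), and the bottle is at (366,128).

```bash
cat > h.py <<'E'
import cv2,numpy as np
from plant import manip
from scipy.spatial.transform import Rotation as Ro
def ray(f,uv,z,T=None):
    uv=np.atleast_2d(np.array(uv,float)); d=np.c_[(uv[:,0]-f["cx"])/f["fx"],(uv[:,1]-f["cy"])/f["fy"],np.ones(len(uv))]
    if T is None:
        R=cv2.Rodrigues(np.array(f["rvec"]))[0]; c=-R.T@np.array(f["tvec"]).ravel(); d=d@R
    else: c=T[:3,3]; d=d@T[:3,:3].T
    return c+d*((z-c[2])/d[:,2])[:,None]
def big(m,seed=None):
    cs=cv2.findContours(m.astype(np.uint8),cv2.RETR_EXTERNAL,cv2.CHAIN_APPROX_NONE)[0]
    if seed: cs=[c for c in cs if cv2.pointPolygonTest(c,seed,False)>=0]
    return max(cs,key=cv2.contourArea)
def wrist():
    T=np.eye(4);T[:3,3]=manip.get_tool_pos();T[:3,:3]=Ro.from_rotvec(manip.get_ee_rot()).as_matrix()
    f=manip.grab_frame("wrist"); return f,T@np.array(f["tool_from_camera"])
E
python3 - <<'E'
from h import *
f=manip.grab_frame("top");im=f["image"];hsv=cv2.cvtColor(im,cv2.COLOR_RGB2HSV)
H,S,V=[hsv[...,i].astype(int) for i in range(3)]
print([hsv[p] .tolist() for p in((260,290),(180,300),(215,370),(190,400),(350,200),(232,303),(225,318))])
def rect(m,seed,z,name):
    c=cv2.convexHull(big(m,seed)); p=ray(f,c[:,0],z)[:,:2].astype(np.float32)
    r=cv2.minAreaRect(p); print(name,np.round(r[0],4),np.round(r[1],4),round(r[2],2)); print(np.round(cv2.boxPoints(r),3).tolist(), cv2.boundingRect(c)); return r
roi=np.zeros_like(V,bool); roi[145:310,255:430]=1
rect(roi&(V>150)&(S<90),(285,250),.1,'riser')
rect(roi&(S>100)&(H<25)&(V>70),(385,230),.078,'box')
g=np.zeros_like(roi);g[205:262,290:344]=1
rect(g&(V<135),(318,240),.124,'filter')
c=im[140:310,250:430]; cv2.imwrite("pics/crop1.png",cv2.resize(c[...,::-1],None,fx=3.5,fy=3.5,interpolation=cv2.INTER_CUBIC)[:595])
for n,uv,z in(("bottle",(361,137),.0),("white",(229,204),.02),("green",(377,298),.024)):print(n,ray(f,uv,z).round(3))
E
```

```text
[[18, 62, 215], [20, 58, 218], [16, 147, 193], [16, 148, 193], [12, 40, 140], [11, 26, 106], [3, 28, 110]]
riser [0.5514 0.1008] [0.2007 0.3406] 85.52
[[0.37400001287460327, 0.014000000432133675], [0.7129999995231628, -0.013000000268220901], [0.7289999723434448, 0.18799999356269836], [0.3889999985694885, 0.21400000154972076]] (263, 157, 87, 140)
box [ 0.573  -0.1004] [0.1893 0.1919] 85.45
[[0.4699999988079071, -0.18700000643730164], [0.6610000133514404, -0.20200000703334808], [0.6759999990463257, -0.014000000432133675], [0.48500001430511475, 0.0020000000949949026]] (346, 178, 76, 78)
filter [0.5337 0.076 ] [0.0875 0.0768] 7.03
[[0.4860000014305115, 0.10899999737739563], [0.4950000047683716, 0.03200000151991844], [0.5820000171661377, 0.0430000014603138], [0.5720000267028809, 0.11900000274181366]] (300, 213, 36, 39)
bottle [[ 0.804 -0.067  0.   ]]
white [[0.62  0.303 0.02 ]]
green [[ 0.36  -0.086  0.024]]
```

View pics/crop1.png

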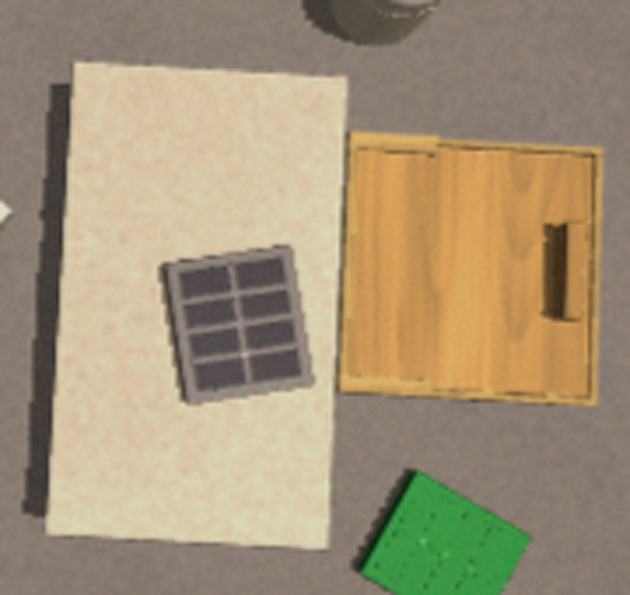

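The crop confirms the target: grey frame, dark mesh, on the riser at crop (238,324). The riser measures 200.7 x 340.6 mm and the box 189 x 192 mm, both matching the given sizes, at a yaw of -4.5°. Next I hover over the handle and look from close by.

```bash
cat >> h.py <<'E'
A=np.radians(-4.51); ex=np.array([np.cos(A),np.sin(A),0]); ey=np.array([-np.sin(A),np.cos(A),0]); ez=np.array([0,0,1.])
RIS=np.array([.5514,.1008,0]); BOX=RIS-.2*ey+.0373*ex
def B(x,y,z): return BOX+x*ex+y*ey+z*ez
def Rs(x,y,z): return RIS+x*ex+y*ey+z*ez
def rot(yaxis,sgn=1):  # tool down, tool y along +-yaxis
    y=sgn*yaxis; z=-ez; return Ro.from_matrix(np.c_[np.cross(y,z),y,z])
def best(p,yaxis):
    q0=np.array(manip.get_joint_positions()); c=[]
    for s in(1,-1):
        q=manip.ik(list(p),list(rot(yaxis,s).as_rotvec()))
        if q is not None: c.append((abs(np.array(q)[5]),s,np.round(q,2)))
    c.sort(key=lambda t:t[0]); print(c); return rot(yaxis,c[0][1])
E
python3 - <<'E'
from h import *
p=B(0,-.066,.24); R=best(p,ey)
manip.reach(list(p),list(R.as_rotvec()))
f,T=wrist(); print(manip.get_clock(),T.round(3)); cv2.imwrite("pics/w1.png",f["image"][...,::-1])
np.save("w1.npy",dict(f=f,T=T),allow_pickle=True)
E
```

```text
[(np.float64(1.3197933532048438), -1, array([-0.33, -0.07,  1.62, -0.  ,  1.59,  1.32])), (np.float64(1.8217993003849489), 1, array([-0.33, -0.07,  1.62,  0.  ,  1.59, -1.82]))]
2.075 [[-0.079 -0.967 -0.243  0.635]
 [-0.997  0.076  0.019 -0.174]
 [ 0.     0.244 -0.97   0.389]
 [ 0.     0.     0.     1.   ]]
```

View pics/w1.png

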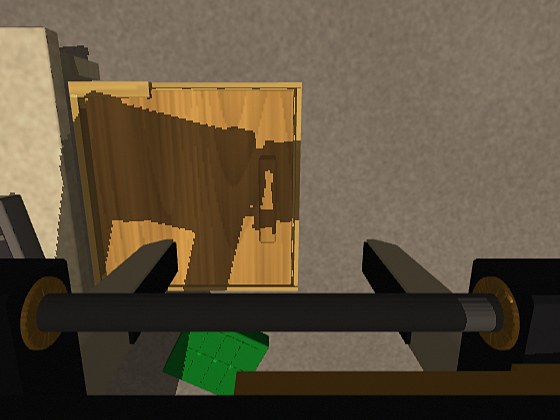

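The wrist view shows the handle top at about columns 260–275, rows 157–242. The box's front edge runs (301,83)–(298,290), and the lid lies closed inside.

Run:
```python
from h import *
d=np.load("w1.npy",allow_pickle=True).item();f,T=d["f"],d["T"]
for n,uv,z in(("handle top",[(260,157),(275,157),(276,242),(259,242)],.110),("front top",[(301,83),(298,290)],.078),("lip in",[(296,90),(293,285)],.076)):
    p=ray(f,uv,z,T)-BOX; print(n,np.c_[p@ex,p@ey].round(4).tolist())
```

```text
handle top [[0.0375, -0.0596], [0.0375, -0.0714], [-0.033, -0.0725], [-0.033, -0.0583]]
front top [[0.0953, -0.0933], [-0.0933, -0.0945]]
lip in [[0.0899, -0.0894], [-0.0891, -0.0898]]
```

The handle measures 70 x 13 mm, centred within 2 mm of the prediction, so I grasp, tilt and slide.

Run:
```python
from h import *
R0=Ro.from_rotvec(manip.get_ee_rot())
y0=-.0655
manip.move_gripper(.06)
manip.movel(list(B(.001,y0,.1)),vel=.12)
print("pre",np.round(manip.get_force(),1))
manip.move_gripper(0,f_grip=50)
print("grip",manip.get_opening(),np.round(manip.get_force(),1))
def lidpose(th,s,zr):
    # rear lower edge at box y=.088-s, z=zr ; TCP relative to it
    r=np.array([0,y0-.088,.1-.070]); w=Ro.from_rotvec(-th*ex)
    v=Ro.from_rotvec([-th,0,0]).apply(r)
    return list(B(.001,.088-s+v[1],zr+v[2])),list((w*R0).as_rotvec())
th=.051
for s,zr,t in((0,.0702,.025),(0,.0703,th),(.02,.0709,th),(.04,.0715,th),(.06,.072,th),(.08,.074,th)):
    manip.movel(*lidpose(t,s,zr),vel=.04)
    print(s,t,np.round(manip.get_force(),1),round(manip.get_opening(),4),np.round(np.subtract(manip.get_tool_pos(),lidpose(t,s,zr)[0]),4))
    if np.abs(manip.get_force()).max()>30: print("STOP");break
f,T=wrist();cv2.imwrite("pics/w2.png",f["image"][...,::-1])
f=manip.grab_frame("scene");cv2.imwrite("pics/s2.png",cv2.resize(f["image"][140:300,80:330,::-1],None,fx=3,fy=3))
print(manip.get_clock())
```

```text
pre [ 0.2 -0.4  0.4]
grip 0.013506327169182455 [ 0.7 -0.4 -0.2]
0 0.025 [-0.1  1.2 -1.5] 0.0138 [0.     0.0003 0.    ]
0 0.051 [ 0.1  0.2 -2.2] 0.0133 [ 0.      0.0002 -0.0001]
0.02 0.051 [ 0.   0.6 -2.4] 0.0136 [-0.0001 -0.0001 -0.0001]
0.04 0.051 [-0.1  0.  -1.8] 0.0135 [-0.0001 -0.0001 -0.    ]
0.06 0.051 [ 0.5  0.4 -2. ] 0.0136 [-0.     -0.0001 -0.    ]
0.08 0.051 [ 1.  -0.2 -2.2] 0.0139 [-0.     -0.0001 -0.    ]
8.1167
```

View pics/s2.png

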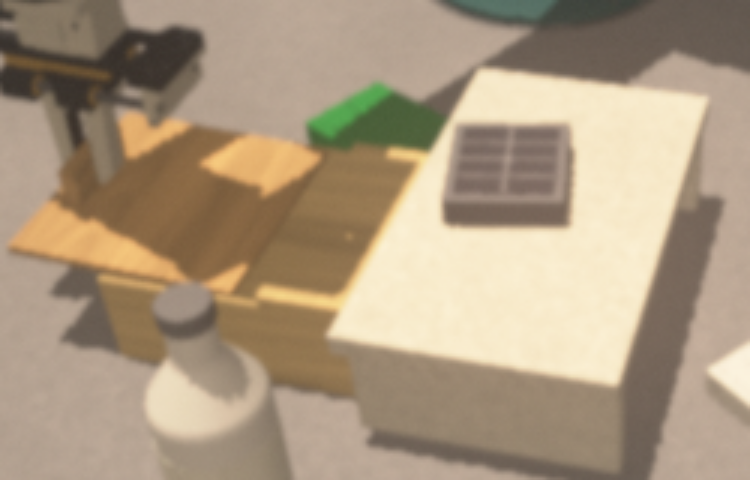

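The lid is gripped and slid about 80 mm out (its rear edge is at crop (250,290), clear of the caps). Next I lift it, carry it away and lay it down.

Run:
```python
from h import *
p=np.array(manip.get_tool_pos()); 
manip.movel(list(p+.06*ez),vel=.12)
R=best(B(0,-.33,.15),ey).as_rotvec()
manip.movel(list(B(0,-.345,.16)),list(R),vel=.2)
manip.movel(list(B(0,-.345,.04)),vel=.12)
for z in(.034,.031,.029):
    manip.movel(list(B(0,-.345,z)),vel=.02); F=manip.get_force();print(z,np.round(F,1))
    if F[2]>3:break
manip.move_gripper(.05)
manip.movel(list(B(0,-.345,.2)),vel=.2)
manip.pause(.2)
f=manip.grab_frame("top");im=f["image"];cv2.imwrite("pics/t3.png",im[...,::-1]);print(manip.get_clock())
c=im[140:310,250:450]; 
g=cv2.grabCut
hsv=cv2.cvtColor(im,cv2.COLOR_RGB2HSV)
print(ray(f,[(162/3.5+250,264/3.5+140),(288/3.5+250,245/3.5+140),(314/3.5+250,383/3.5+140),(188/3.5+250,404/3.5+140)],.12).round(4))
```

```text
[(np.float64(0.9460172811087322), -1, array([-0.7 ,  0.19,  1.49, -0.  ,  1.45,  0.95])), (np.float64(2.1955753724810614), 1, array([-0.7 ,  0.19,  1.49,  0.  ,  1.45, -2.2 ]))]
0.034 [-0.5  0.3 -2.2]
0.031 [-0.1  1.2 -2.9]
0.029 [-2.   1.2  4.8]
14.1083
[[0.5756 0.1275 0.12  ]
 [0.5871 0.0385 0.12  ]
 [0.49   0.0236 0.12  ]
 [0.4774 0.112  0.12  ]]
```

View pics/t3.png

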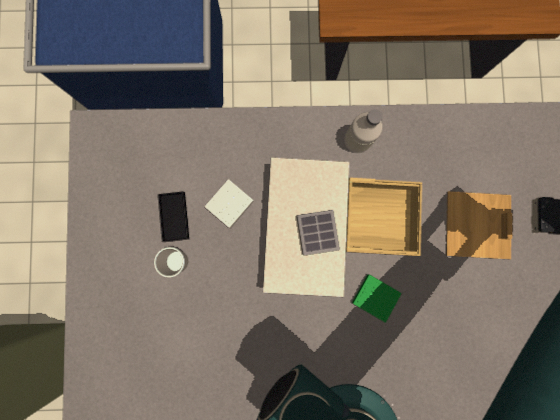

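The lid lies flat at (479,226), the box is open and the filter is undisturbed at (318,232). The filter corners give 90 x 98 mm, centred at riser (-17,-27) mm and turned about 13°. I push it +x along the edge first, with two spread fingers to square it up.

Run:
```python
from h import *
R=best(Rs(-.105,-.027,.2),ey).as_rotvec()
manip.reach(list(Rs(-.11,-.027,.22)),list(R))
manip.move_gripper(.04)
manip.movel(list(Rs(-.11,-.027,.123)),vel=.12)
manip.movel(list(Rs(-.0215,-.027,.123)),vel=.05)
print(np.round(manip.get_force(),1),manip.get_clock())
manip.movel(list(Rs(-.05,-.027,.123)),vel=.1)
manip.movel(list(Rs(-.12,-.027,.26)),vel=.2)
f=manip.grab_frame("top");cv2.imwrite("pics/t4.png",cv2.resize(f["image"][140:310,250:430,::-1],None,fx=3.5,fy=3.5)[:595])
print(manip.get_clock())
```

```text
[(np.float64(1.36582241700261), 1, array([ 0.13, -0.38,  1.94, -0.  ,  1.57, -1.37])), (np.float64(1.7757702365871832), -1, array([ 0.13, -0.38,  1.94, -0.  ,  1.57,  1.78]))]
[-0.3  0.4 -0.8] 19.3917
20.7917
```

View pics/t4.png

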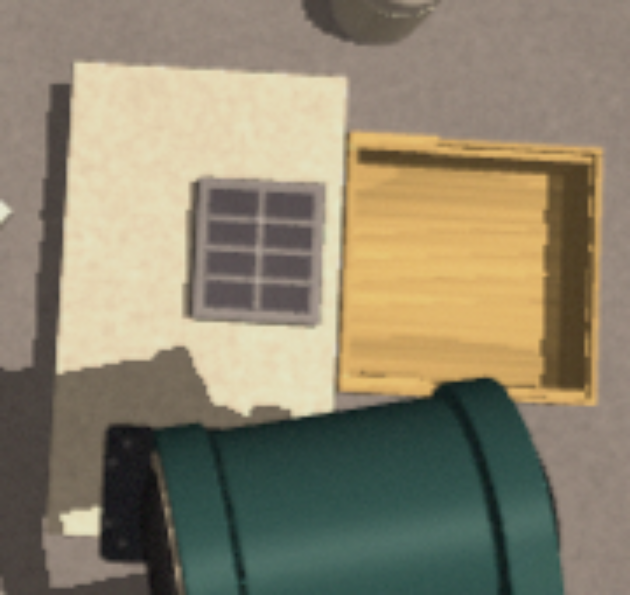

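The filter is now square to the riser, centred at crop (258,250), and faces the box opening. Next is the push over the edge.

Run:
```python
from h import *
f=manip.grab_frame("top")
c=ray(f,(258/3.5+250,250/3.5+140),.122)[0]-RIS; fx=c@ex; print("filter riser",fx,c@ey, "box frame x",fx-.0373)
R=best(Rs(fx-.005,.06,.2),ex).as_rotvec()
x=np.clip(fx-.003,.025,.055)
manip.reach(list(Rs(x,.065,.24)),list(R))
manip.movel(list(Rs(x,.065,.123)),vel=.12)
manip.movel(list(Rs(x,-.06,.123)),vel=.05); print(np.round(manip.get_force(),1))
manip.movel(list(Rs(x,-.118,.123)),vel=.07); print(np.round(manip.get_force(),1))
manip.pause(.3)
manip.movel(list(Rs(x,-.09,.2)),vel=.15)
manip.movel(list(Rs(x,.1,.26)),vel=.25)
f=manip.grab_frame("top");cv2.imwrite("pics/t5.png",cv2.resize(f["image"][110:280,250:530,::-1],None,fx=2.8,fy=2.8))
print(manip.get_clock(),manip.get_force())
```

```text
filter riser 0.03554620995505592 -0.0381167465358346 box frame x -0.0017537900449440813
[(np.float64(0.30018407368170763), 1, array([ 0.22, -0.02,  1.64, -0.  ,  1.52,  0.3 ])), (np.float64(2.8414085799080855), -1, array([ 0.22, -0.02,  1.64, -0.  ,  1.52, -2.84]))]
[-0.1 -0.1 -0.9]
[-0.   0.7 -0.8]
29.0667 [-0.10896387  0.20493011 -0.50242937]
```

View pics/t5.png

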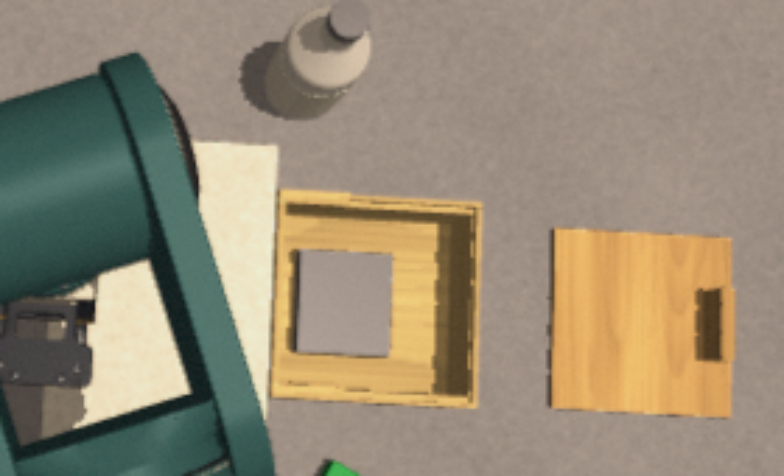

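The filter lies upside down but flat on the box floor at crop (345,303), showing about 88 x 99 mm. The lid lies flat at crop (642,323), and the gripper is free.

```bash
python3 -c "
from plant import manip
manip.pause(.3);print(manip.finish_job())"
```

```text
the job is handed in; nothing more can be done
None
```

The job is handed in: the lid lies flat on the table, the filter was pushed off the riser into the open box (it landed upside down, flat on the floor), and the bottle, cup and coin tray were never touched; no verdict was returned.

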